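Set out four containers by height on the strip

ROBOT

A 6-joint arm with a two-finger parallel gripper is mounted at the origin on a cart in front of the work surface, level with it; the furniture and walls round the work are solid. World frame = base frame: x ahead of the robot, y to its left, z up, the work surface at z = 0. Lengths are in m, angles in rad, forces in N, time in s.
With the tool pointing down it reaches from about 0.4 to 0.825 m from the base axis. Payload 7 kg.
Tool frame: the origin (TCP) lies on the centre line of the jaws, within the pads' length; the fingertips stand 19 mm ahead of it and the grasp point (between the pads) is the TCP; z points along the fingers, y is the line along which they close (so a half turn about z gives the same grasp; the last joint's range is limited). The gripper opens to 88 mm and grips with 3 to 60 N. Pads are 19 mm wide; open, the fingers measure 130 mm over their backs; the gripper's body (78 mm by 193 mm) begins 47 mm behind the grasp point.
Start: joints at [-0.964, 0.359, 0.012, 0, -1.224, -0.288], TCP at [0.212, -0.641, 0.246] pointing down, gripper open.
Joint ranges: [-3.07, 3.07], [-1.43, 2.12], [-1.02, 1.25], [-3.03, 1.67], [-3.05, -0], [-3.03, 3.03]. Speed limits (rad/s): [2.39, 2.39, 3.01, 3.14, 3.14, 3.14].

INTERFACE

Orientations are given as [roll, pitch, yaw] about the fixed x, y, z axes, in that order (R = Rz(yaw) Ry(pitch) Rx(roll)).
In Python, from station import arm, imaging, models gives the robot as it stands.
- The arm moves only by the tool play_rows, never from a script. Its arguments are lists of equal length, an entry for each row: "travel": the shift along the tool's x, y, z in units of 25 mm (1.0 is 25 mm), a list of three; "twist": the turn about the tool's z in units of 0.15 rad (1.0 is 0.15 rad). A call has 1 to 8 rows; each row shifts and turns the commanded pose from where the row before left it, along the tool's axes as they then stand; what a row does not reach is not made up. A row lasts 1/8 s, in which the tool goes at most 62.5 mm and 10.7 degrees, less where a joint would pass 70% of its speed; a pose out of reach is approached as far as the arm can. A call with a number of a shift or a turn outside -1 to 1 is refused whole. A call with a gripper value outside its range is refused whole. "fingers" is the opening, from 0 (shut) to 1 (fully open), set as the call begins (left out, the last holds). The fingers move at their own pace and stop on an object; "newtons" is the grip in N (left out, the last holds). Time passes only in rows, so rows that do not move let the fingers close. It gives the time, the measured TCP pose, the force, the opening and the grip force at its end, in the units of the state.
- arm.get_state(): the state, without advancing time (a new reading comes with each control period).
- imaging.grab_frame(name): name is "scene" or "top" or "wrist"; returns a dict with "pixels" (400x640x3 uint8, red, green, blue), "fx", "fy", "cx", "cy" (pixels), "R" (3x3) and "t" (3): a world point X has camera coordinates R X + t; the wrist camera has in their place "T_tool_cam" (4x4, takes a point from camera to tool coordinates, whose origin is the TCP and whose axes are the flange's). Camera axes: x right, y down, z forward; pixel columns grow to the right and rows downward; lengths in m; the calibration is good to about 2 mm. A picture is of the moment at which its call begins: read the wrist's pose just before it. There is no depth.
- arm.job_done(): hands the job in; it is judged then, once.
Trained networks look in the newest picture that a camera, given by its name, has taken for a name from the list of things; names that differ only in an ending like _2 or _b are one class to them, and where a whole thing is asked for, a point or a joint stands for the part that bears it (a point fixed in the world has none). Each returns a list of dicts, best first, with "confidence" (0 to 1); they miss things now and then, are a little off and sometimes report something else, mostly with a low value. They report only what shows in the picture. A call takes as long as a camera call. They do not tell look-alikes from the thing itself.
- models.boxes_of(name, camera): "extent" ([centre column, centre row, width, height] in pixels, round what is visible of it).
- models.silhouettes(name, camera): "pixels" (400x640 bool, what is visible of it) and "extent" ([centre column, centre row, width, height] in pixels, round what is visible of it).
The state is a dict: "t": time; "q": joint angles; "qd": joint speeds; "joint_efforts": joint torques, N m; "eef_pos": TCP position; "ee_rot": TCP orientation; "force": force on the tool from outside, world axes, zero at the start; "moment": the same for the moment, N m; "width": finger opening in m; "gripper_force": force on a finger pad.
Only numpy, scipy, OpenCV 4.12 (cv2) and the standard library are available. Lean on these libraries where they do the work, as an engineer would, in place of code of your own. Each camera call takes 0.05 s, during which the arm holds its last target. There are 200 camera calls.

TASK

Set out the four containers that stand loose at the front of the desk (cream dappen dish, black and red dropper bottle with a white cap, specimen jar with a red cap, amber bottle with a black dropper top) on the grey strip, in order of height: the shortest on the round mark next to the green end block and the tallest on the mark next to the black end block. Each stands upright and centred on its own mark; do not tip any of them over on the way.

Things in the scene. Friction and masses are not known exactly. Their poses are not given: they have to be found in the camera images.
- dish: Cream-coloured dappen dish (small hourglass-shaped glass cup), the shortest of the four: 25 mm high, rim 32 mm across (from 13 mm to 25 mm up it widens to the rim), foot 28 mm across, hollow at the top. Grasp it across the rim from above. Origin at the centre of its underside, z up; round, so its yaw does not matter. 
- dropper: Small dropper bottle, black with a red label and a white cap: 58 mm high, round body 21 mm across up to 40 mm, cap 16 mm across above. Second shortest. Grasp it round the body. Origin at the centre of its underside, z up; round, so its yaw does not matter. 
- jar: Specimen jar, clear with a red screw cap that does not come off: 70 mm high, cap 64 mm across from 53 mm to 70 mm up, body 56 mm across below. Second tallest. Grasp it round the cap. Origin at the centre of its underside, z up; round, so its yaw does not matter. 
- bottle: Amber bottle with a black dropper top: the tallest, 102 mm high, round body 33 mm across up to 65 mm, narrower collar and dropper above. (A similar bottle far back on the right of the desk is not meant.) Grasp it round the body. Origin at the centre of its underside, z up; round, so its yaw does not matter. 
- mark_1: White round mark, 66 mm across and 2 mm thick with a small black centre dot, fixed on the grey strip: the leftmost of the four (largest y). Origin at the centre of its underside; its top, where things stand, is 2 mm above the origin (5 mm above the desk). Marks are 85 mm apart, centre to centre. The number says nothing about what belongs on it.
- mark_2: White round mark, 66 mm across and 2 mm thick with a small black centre dot, fixed on the grey strip: second from the left. Origin at the centre of its underside; its top, where things stand, is 2 mm above the origin (5 mm above the desk). Marks are 85 mm apart, centre to centre. The number says nothing about what belongs on it.
- mark_3: White round mark, 66 mm across and 2 mm thick with a small black centre dot, fixed on the grey strip: third from the left. Origin at the centre of its underside; its top, where things stand, is 2 mm above the origin (5 mm above the desk). Marks are 85 mm apart, centre to centre. The number says nothing about what belongs on it.
- mark_4: White round mark, 66 mm across and 2 mm thick with a small black centre dot, fixed on the grey strip: the rightmost (smallest y). Origin at the centre of its underside; its top, where things stand, is 2 mm above the origin (5 mm above the desk). Marks are 85 mm apart, centre to centre. The number says nothing about what belongs on it.
- green_block: Green end block, 56 x 18 x 14 mm, fixed on the grey strip (72 x 440 mm, 3 mm thick, lying roughly along y) beyond the first or the last mark, its centre 68.5 mm from that mark's centre: the SHORT end of the row. Its x axis lies across the strip, its y axis along it. Origin at the centre of its underside.
- black_block: Black end block of the same shape, fixed at the other end of the strip, 68.5 mm beyond the other end mark: the TALL end of the row. Axes and origin as for the green block.
Mind the look-alikes: they are no part of the job. What is shaped like the mark_3 but turquoise or yellow is not meant. Leave any turquoise look-alike of the bottle alone.

How it is judged:
At the end, for the whole second after the job is handed in: Counting from the green block, dish, dropper bottle, jar and amber bottle stand on the first, second, third and fourth mark, each centre within 14 mm of its mark's centre (horizontally), resting on the mark, upright within 0.1 rad and at rest (((horizontal distance between green_block and mark_1 below 0.1 m and horizontal distance between dish and mark_1 below 0.014 m and horizontal distance between dropper and mark_2 below 0.014 m and horizontal distance between jar and mark_3 below 0.014 m and horizontal distance between bottle and mark_4 below 0.014 m) or (horizontal distance between green_block and mark_4 below 0.1 m and horizontal distance between dish and mark_4 below 0.014 m and horizontal distance between dropper and mark_3 below 0.014 m and horizontal distance between jar and mark_2 below 0.014 m and horizontal distance between bottle and mark_1 below 0.014 m)) and height (world z) of dish between 0.002 and 0.009 m and angle between each of dish, dropper, jar, bottle's own z axis and vertical below 0.1 rad and linear speed of each of dish, dropper, jar, bottle below 0.02 m/s and height (world z) of dropper between 0.002 and 0.009 m and height (world z) of jar between 0.002 and 0.009 m and height (world z) of bottle between 0.002 and 0.009 m); the robot touches nothing.
It fails at once if one of the four containers is tipped over (leans more than 0.6 rad) (angle between any of dish, dropper, jar, bottle's own z axis and vertical above 0.6 rad).
It also fails if it takes over 115 s, if anything falls off the work surface, if the arm or the gripper's body presses on something with over 40 N, if the wrist force passes 120 N, or if a joint passes its speed limit or range.

## Working session

There is one attempt and no reset: what is moved stays moved. The work goes in short steps, Python scripts to look and compute and a tool call to move; the robot and the scene stay as the last step left them, time stands still between calls to the robot, and variables do not carry over. Pictures are saved under pics/ and viewed, at most 14 in all, crops included, and the job is handed in when it is done.

Besides the shell and the picture viewer there is one more tool, called after "Request:" as name(argument=value, ...) on one line, values as JSON. play_rows: Moves the arm, as the interface text tells. Shifts and turns lie within -1 to 1; 1 stands for 25 mm of shift or 0.15 rad of turn. Its arguments: {"type":"object","properties":{"travel":{"type":"array","items":{"type":"array","items":{"type":"number"}}},"twist":{"type":"array","items":{"type":"number"}},"fingers":{"type":"number"},"newtons":{"type":"number"}},"required":["travel","twist"]}

```bash
mkdir -p pics; ls; cat > h.py <<'E'
import numpy as np, cv2
from station import arm, imaging, models
def save(name, fn):
    f=imaging.grab_frame(name); cv2.imwrite('pics/'+fn, f['pixels'][:,:,::-1].copy()); return f
def ray(f,u,v,z):
    R=np.array(f['R']);t=np.array(f['t']); c=-R.T@t
    d=R.T@np.array([(u-f['cx'])/f['fx'],(v-f['cy'])/f['fy'],1.])
    return c+d*(z-c[2])/d[2]
def proj(f,X):
    p=np.array(f['R'])@np.array(X)+np.array(f['t']); return f['fx']*p[0]/p[2]+f['cx'], f['fy']*p[1]/p[2]+f['cy']
E
python3 - <<'E'
from h import *
print(arm.get_state())
for n in ['top','scene']:
    f=save(n,n+'1.png'); R=np.array(f['R']);print(n,f['fx'],-R.T@f['t'],R[2])
    for k in ['dish','dropper','jar','bottle','mark_1','green_block','black_block']:
        for b in models.boxes_of(k,n)[:6]:
            e=b['extent'];print(k,round(b['confidence'],2),np.round(e,1),np.round(ray(f,e[0],e[1],0.005),3))
E
```

```text
pics
{'t': 0.0, 'q': array([-9.63884939e-01,  3.59387241e-01,  1.10211698e-02, -3.71148538e-04,
       -1.22411105e+00, -2.88116267e-01]), 'qd': array([-5.03180540e-05, -7.68269721e-04,  1.01375290e-03, -4.77697640e-04,
       -4.39383921e-04,  1.24467327e-04]), 'joint_efforts': array([-3.17897517e-03, -5.82707369e+01,  2.93047482e+01,  6.99747518e+00,
        6.70576832e-03, -1.83539669e-04]), 'eef_pos': array([ 0.21139471, -0.64053284,  0.24460226]), 'ee_rot': array([ 3.13988199e+00, -1.43123216e-04, -2.82292381e+00]), 'force': array([-0.43902772, -0.99718444, -0.33707444]), 'moment': array([-0.01708947,  0.05294708, -0.06357586]), 'gripper_force': 0.0, 'width': 0.08723218534824889}
top 403.4505697505776 [0.3977918  0.02615431 1.29369855] [ 0.11022112 -0.01883988 -0.99372852]
dish 0.46 [351.1 234.2  11.8   9.3] [ 0.442 -0.11   0.005]
jar 0.84 [419.4 234.8  21.3  23.7] [ 0.438 -0.329  0.005]
bottle 0.67 [239.  210.2   7.8  16.1] [0.521 0.248 0.005]
mark_1 0.87 [322.1 166.1  16.4  22.7] [ 0.663 -0.02   0.005]
mark_1 0.81 [262.5 209.3  22.6  18.4] [0.524 0.173 0.005]
mark_1 0.76 [421.
[... 349 characters left out ...]
[ 0.57169626 -0.38105404 -0.72660939]
dropper 0.56 [314.1 238.9   8.3  13.8] [0.459 0.07  0.005]
bottle 0.88 [236.9 284.9  17.1  32.1] [0.442 0.301 0.005]
bottle 0.68 [223.1 317.2  19.9  31.1] [0.382 0.365 0.005]
mark_1 0.93 [264.7 242.2  24.   23.9] [0.52  0.184 0.005]
mark_1 0.79 [293.7 226.1  23.8  16.9] [0.526 0.093 0.005]
mark_1 0.74 [411.  166.9  22.3  15.5] [ 0.534 -0.333  0.005]
mark_1 0.54 [340.9 198.2  18.8  17.4] [ 0.542 -0.074  0.005]
mark_1 0.51 [315.3 211.9  21.8  15.9] [0.538 0.016 0.005]
green_block 0.54 [242.1 253.4  15.   19.5] [0.52  0.249 0.005]
black_block 0.68 [359.2 185.3  17.4  14.5] [ 0.556 -0.15   0.005]
black_block 0.63 [266.5 240.8  21.2  22.4] [0.522 0.178 0.005]
```

```bash
python3 - <<'E'
import cv2
a=cv2.imread('pics/top1.png'); cv2.imwrite('pics/t1c.png',cv2.resize(a[140:290,200:460],None,fx=3,fy=3,interpolation=2))
a=cv2.imread('pics/scene1.png'); cv2.imwrite('pics/s1c.png',cv2.resize(a[130:370,170:470],None,fx=2.4,fy=2.4,interpolation=2))
E
```

```text
(no output)
```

View pics/t1c.png

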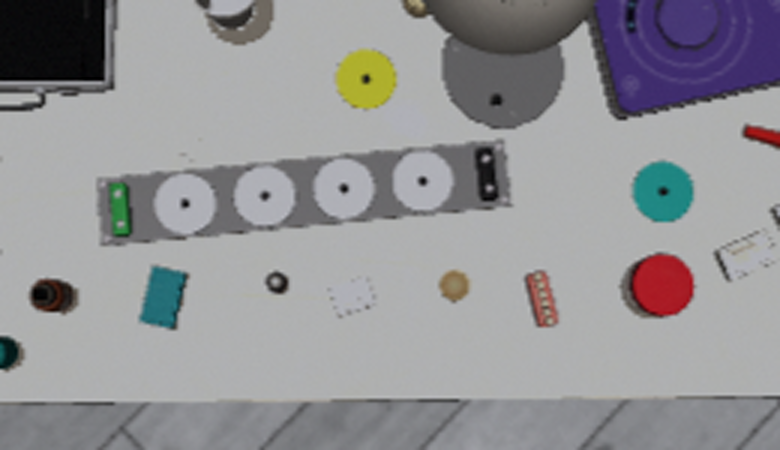

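View pics/s1c.png

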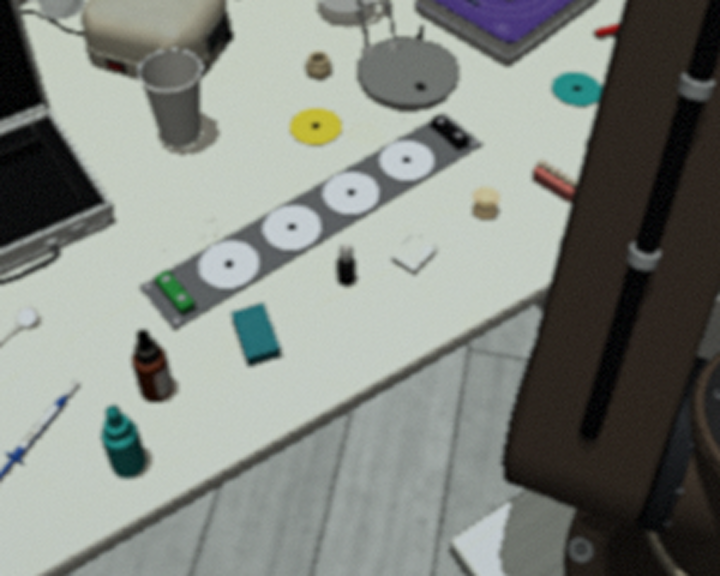

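The top picture shows the green block at the left (crop 120,208) and the black at the right (487,174). The mark dots are at crop (185,203), (264,196), (344,188) and (422,181). The amber bottle is at (50,296), the dropper at (277,282), the dish at (454,286) and the jar at (662,285). So the order is dish on mark 1, dropper on 2, jar on 3 and bottle on 4. Next I'll refine these positions from the pixels.

```bash
cat >> h.py <<'E'
def dots(f,guess,r=7):
    g=cv2.GaussianBlur(cv2.cvtColor(f['pixels'],cv2.COLOR_RGB2GRAY),(0,0),.8).astype(float);out=[]
    for u,v in guess:
        u0,v0=int(round(u)),int(round(v)); w=g[v0-r:v0+r+1,u0-r:u0+r+1]
        k=np.clip(np.median(w)-25-w,0,None); vv,uu=np.mgrid[v0-r:v0+r+1,u0-r:u0+r+1]
        out.append(((k*uu).sum()/k.sum(),(k*vv).sum()/k.sum()))
    return out
def rowfit(P):
    P=np.array(P)[:,:2]; s=np.array([-1.5,-.5,.5,1.5])*.085
    c=P.mean(0); d=(s[:,None]*(P-c)).sum(0); sp=np.linalg.norm(d)/(s**2).sum(); d/=np.linalg.norm(d)
    Q=c+s[:,None]*d; return Q,sp,d
E
python3 - <<'E'
from h import *
f=imaging.grab_frame('top')
g=[(200+a/3,140+b/3) for a,b in [(185,203),(264,196),(344,188),(422,181)]]
d=dots(f,g,4);P=[ray(f,u,v,.005) for u,v in d];print(np.round(P,4));Q,sp,dd=rowfit(P);print(np.round(Q,4),sp,dd)
h=cv2.cvtColor(f['pixels'],cv2.COLOR_RGB2HSV).astype(int);rgb=f['pixels'].astype(int)
def blob(n,m,u,v,r,z):
    vv,uu=np.mgrid[0:400,0:640]; m=m&(abs(uu-u)<r)&(abs(vv-v)<r)
    x0,x1=uu[m].min(),uu[m].max();y0,y1=vv[m].min(),vv[m].max()
    print(n,m.sum(),(x0,x1,y0,y1),np.round(ray(f,(x0+x1)/2,(y0+y1)/2,z),4),np.round(ray(f,uu[m].mean(),vv[m].mean(),z),4), 'w',(x1-x0+1)/f['fx']*(1.29-z))
S=h[...,1];V=h[...,2]
blob('jar',(S>150)&(V>100),420.7,235,14,.07)
blob('dish',(S>50),351.3,235.3,9,.022)
blob('dropper cap',(V>0)&(V<110),292.3,234,7,.05)
blob('bottle top',(V<70),215,238,9,.08)
f=imaging.grab_frame('scene')
print(np.round([ray(f,*x,.005) for x in dots(f,[proj(f,[*q,.005]) for q in Q],4)],4))
from station import models
for k,hh in [('bottle',.05),('dropper',.03),('dish',.0125)]:
    for b in models.silhouettes(k,'scene')[:3]:
        e=b['extent'];print(k,b['confidence'],np.round(e,1),np.round(ray(f,e[0],e[1],hh),4))
    
E
```

```text
[[ 0.5296  0.1767  0.005 ]
 [ 0.5374  0.0915  0.005 ]
 [ 0.5448  0.0069  0.005 ]
 [ 0.5523 -0.0777  0.005 ]]
[[ 0.5297  0.1763]
 [ 0.5373  0.0917]
 [ 0.5448  0.007 ]
 [ 0.5523 -0.0777]] 1.0011063043690325 [ 0.08865563 -0.99606234]
jar 315 (np.int64(411), np.int64(430), np.int64(225), np.int64(244)) [ 0.4372 -0.3146  0.07  ] [ 0.4371 -0.3149  0.07  ] w 0.06047828861683016
dish 76 (np.int64(347), np.int64(355), np.int64(230), np.int64(239)) [ 0.4404 -0.1079  0.022 ] [ 0.44   -0.1079  0.022 ] w 0.028285993020297776
dropper cap 37 (np.int64(289), np.int64(295), np.int64(231), np.int64(237)) [0.4423 0.0766 0.05  ] [0.4422 0.076  0.05  ] w 0.02151440758992155
bottle top 109 (np.int64(211), np.int64(223), np.int64(234), np.int64(243)) [0.4295 0.2991 0.08  ] [0.4304 0.2985 0.08  ] w 0.03898866721076797
[[ 0.5278  0.1793  0.005 ]
 [ 0.5361  0.0946  0.005 ]
 [ 0.5438  0.0101  0.005 ]
 [ 0.552  -0.0744  0.005 ]]
bottle 0.83 [234.4 282.2  14.9  32.1] [0.423  0.3103 0.05  ]
bottle 0.79 [223.2 315.1  18.3  31.1] [0.3606 0.3666 0.05  ]
dropper 0.66 [314.6 240.1   3.5  11.5] [0.4388 0.0815 0.03  ]
```

Request:
play_rows(travel=[[0, 0, 0], [0, 0, 0], [0, 0, 0], [0, 0, 0], [0, 0, 0], [0, 0, 0], [0, 0, 0], [0, 0, 0]], twist=[-1, -1, -1, -1, -1, -1, -1, -1], fingers=1, newtons=15)

```text
t: 2.05
eef_pos: [0.2115, -0.6409, 0.2455]
ee_rot: [3.142, 0.0, -1.618]
force: [-0.1, -0.2, -1.8]
width: 0.0872
gripper_force: 0.0
```

Request:
play_rows(travel=[[0, 0, 0], [-1, -0.7, 0], [-1, -0.7, 0], [-1, -0.7, 0], [-1, -0.7, 0], [-1, -0.7, 0], [-1, -0.7, 0], [-1, -0.7, 0]], twist=[-0.35, 0, 0, 0, 0, 0, 0, 0])

```text
t: 3.05
eef_pos: [0.3345, -0.4651, 0.2457]
ee_rot: [-3.141, -0.0, -1.57]
force: [0.5, 0.0, -0.3]
width: 0.0878
gripper_force: 0.0
```

Request:
play_rows(travel=[[-1, -0.7, 0], [-1, -0.7, 0], [-1, -0.7, 0], [-1, -0.7, 0], [-1, -0.7, 0], [0, 0, 0]], twist=[0, 0, 0, 0, 0, 0])

```text
t: 3.8
eef_pos: [0.4224, -0.3396, 0.2458]
ee_rot: [-3.141, -0.0, -1.568]
force: [0.7, 0.1, -0.5]
width: 0.0877
gripper_force: 0.0
```

```bash
cat >> h.py <<'E'
from scipy.spatial.transform import Rotation as Ro
def wrist(fn=None):
    s=arm.get_state(); f=imaging.grab_frame('wrist')
    T=np.eye(4);T[:3,:3]=Ro.from_euler('xyz',s['ee_rot']).as_matrix();T[:3,3]=s['eef_pos']
    C=np.linalg.inv(T@np.array(f['T_tool_cam'])); f=dict(f);f['R']=C[:3,:3];f['t']=C[:3,3]
    if fn: cv2.imwrite('pics/'+fn,f['pixels'][:,:,::-1].copy())
    return s,f
E
python3 - <<'E'
from h import *
s,f=wrist('w1.png');print(s['t'],s['eef_pos'],s['ee_rot'],s['q'],s['force'],f['T_tool_cam'])
for b in models.boxes_of('jar','wrist')[:3]:
    e=b['extent'];print(b['confidence'],e,ray(f,e[0],e[1],.07))
E
```

```text
3.8 [ 0.42236056 -0.33964099  0.24579415] [-3.14103915e+00 -8.87358001e-05 -1.56799930e+00] [-3.15605922e-01  1.39609282e-01 -2.81942819e-01 -9.75631144e-05
 -1.14869076e+00  3.18442918e-01] [ 0.68328603  0.12922898 -0.53819936] [[ 2.23198297e-04 -9.69425113e-01 -2.45387245e-01  6.50459469e-02]
 [ 9.99999965e-01  2.51789835e-04 -8.51433813e-05  7.42828924e-04]
 [ 1.44326146e-04 -2.45387217e-01  9.69425135e-01 -1.39090188e-01]
 [ 0.00000000e+00  0.00000000e+00  0.00000000e+00  1.00000000e+00]]
0.92 [303.9, 207.8, 63.3, 67.6] [ 0.43628491 -0.31699932  0.07      ]
```

View pics/w1.png

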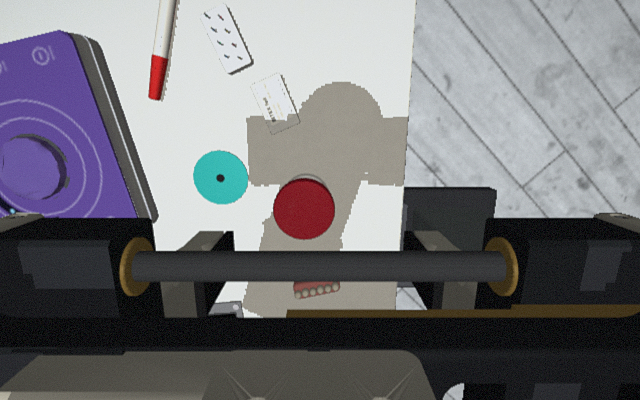

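The wrist view shows the red cap at (304,209), 63 px wide, with the turquoise look-alike mark at (220,177). The cap's position agrees with the top camera to 2 mm. I'll align and come down above it.

Request:
play_rows(travel=[[-0.5, -0.3, 0], [-0.5, -0.27, 0], [0, 0, 1], [0, 0, 1], [0, 0, 1], [0, 0, 1], [0, 0, 1], [0, 0, 0]], twist=[0, 0, 0, 0, 0, 0, 0, 0])

```text
t: 4.9
eef_pos: [0.4345, -0.3152, 0.119]
ee_rot: [3.138, 0.001, -1.571]
force: [-1.0, -0.3, 1.2]
width: 0.0874
gripper_force: 0.0
```

Request:
play_rows(travel=[[0, -0.08, 0.8], [0, 0, 0.8], [0, 0, 0.76], [0, 0, 0]], twist=[0, 0, 0, 0])

```text
t: 5.4
eef_pos: [0.4375, -0.3157, 0.0615]
ee_rot: [3.14, 0.0, -1.57]
force: [1.1, -0.6, 0.3]
width: 0.0876
gripper_force: 0.0
```

Request:
play_rows(travel=[[0, 0, 0], [0, 0, 0], [0, 0, 0], [0, 0, 0], [0, 0, 0], [0, 0, 0]], twist=[0, 0, 0, 0, 0, 0], fingers=0.5, newtons=20)

```text
t: 6.15
eef_pos: [0.4379, -0.316, 0.0622]
ee_rot: [-3.141, -0.0, -1.57]
force: [-1.3, 0.8, 7.0]
width: 0.0615
gripper_force: 20.0
```

Request:
play_rows(travel=[[0, 0, -0.6], [0, 0, -0.9], [0, 0, -0.9], [-0.5, -0.2, 0], [-1, -0.33, 0], [-1, -0.33, 0], [-1, -0.33, 0], [-1, -0.33, 0]], twist=[0, 0, 0, 0, 0, 0, 0, 0])

```text
t: 7.15
eef_pos: [0.4754, -0.202, 0.1212]
ee_rot: [3.141, 0.0, -1.57]
force: [0.1, -0.9, -0.4]
width: 0.0617
gripper_force: 20.0
```

Request:
play_rows(travel=[[-1, -0.33, 0], [-1, -0.33, 0], [-1, -0.33, 0], [-1, -0.33, 0], [-1, -0.33, 0], [-1, -0.33, 0], [-1, -0.33, 0], [0, 0, 0]], twist=[0, 0, 0, 0, 0, 0, 0, 0])

```text
t: 8.15
eef_pos: [0.5334, -0.0266, 0.1212]
ee_rot: [3.141, 0.0, -1.568]
force: [-0.3, -0.2, -1.7]
width: 0.0615
gripper_force: 20.0
```

```bash
python3 - <<'E'
from h import *
s,f=wrist('w2.png');print(s['t'],s['eef_pos'],s['ee_rot'],s['width'],s['gripper_force'])
for b in models.boxes_of('mark_1','wrist')[:6]:
    e=b['extent'];print(b['confidence'],np.round(e,1),np.round(ray(f,e[0],e[1],.005),4))
for b in models.boxes_of('jar','wrist')[:3]:
    e=b['extent'];print(b['confidence'],e,ray(f,e[0],e[1],s['eef_pos'][2]+.01))
E
```

```text
8.15 [ 0.53338384 -0.02657319  0.12121525] [ 3.14115217e+00  6.67149642e-05 -1.56823925e+00] 0.061489364041837836 20.000146919683175
0.56 [292.4 139.4  82.1  85.2] [ 0.5529 -0.0754  0.005 ]
0.69 [318.7, 247.8, 136.6, 126.9] [ 0.53256617 -0.03802476  0.13121525]
```

View pics/w2.png

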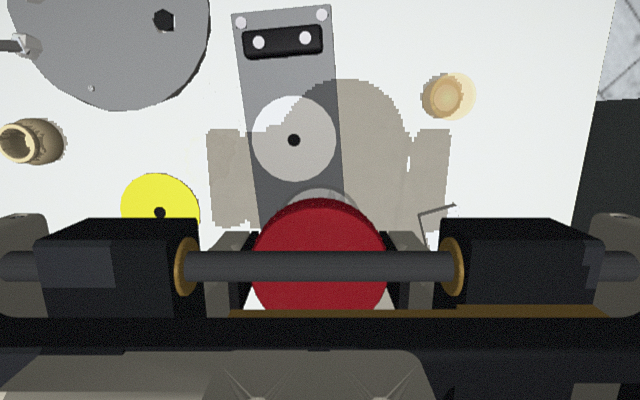

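The wrist view shows mark 4's dot at (293,140), which agrees with the other cameras within about 2 mm. The jar is held level by its cap. I'm moving it over mark 3 and down.

Request:
play_rows(travel=[[-0.5, -0.17, 0], [-0.5, -0.17, 0], [-0.42, -0.13, 0], [0, 0, 0.7], [0, 0, 0.7], [0, 0, 0.6], [0, 0, 0]], twist=[0, 0, 0, 0, 0, 0, 0])

```text
t: 9.18
eef_pos: [0.5443, 0.0072, 0.0704]
ee_rot: [3.139, -0.001, -1.57]
force: [-0.5, -0.1, -0.4]
width: 0.0615
gripper_force: 20.0
```

Height for contact is about 0.067, so I'll lower slightly and release.

Request:
play_rows(travel=[[-0.05, -0.03, 0.1], [0, 0, 0.04], [0, 0, 0]], twist=[0, 0, 0])

```text
t: 9.55
eef_pos: [0.5459, 0.0085, 0.0684]
ee_rot: [-3.141, 0.0, -1.57]
force: [-0.6, -0.3, -0.2]
width: 0.0617
gripper_force: 20.0
```

Request:
play_rows(travel=[[0, 0, 0], [0, 0, 0], [0, 0, 0], [0, 0, 0], [0, 0, 0]], twist=[0, 0, 0, 0, 0], fingers=1)

```text
t: 10.18
eef_pos: [0.5457, 0.0085, 0.0681]
ee_rot: [-3.142, 0.0, -1.57]
force: [0.5, 0.1, 0.1]
width: 0.0873
gripper_force: 0.0
```

Request:
play_rows(travel=[[0, 0, -0.6], [0, 0, -1], [0, 0, -1], [0, 0, -1], [0, 0, -1], [0, 0, 0]], twist=[0, 0, 0, 0, 0, 0])

```text
t: 10.92
eef_pos: [0.5471, 0.0087, 0.1863]
ee_rot: [-3.137, 0.001, -1.57]
force: [0.0, 0.2, -0.4]
width: 0.088
gripper_force: 0.0
```

Request:
play_rows(travel=[[0.5, 0.4, 0], [0.9, 0.8, 0], [0.9, 0.85, 0], [0.9, 0.85, 0], [0.9, 0.85, 0], [0.5, 0.5, 0], [0, 0, 0]], twist=[0, 0, 0, 0, 0, 0, 0])

```text
t: 11.8
eef_pos: [0.4387, -0.1075, 0.1832]
ee_rot: [-3.141, 0.0, -1.572]
force: [0.3, 0.7, 0.9]
width: 0.0881
gripper_force: 0.0
```

```bash
cat >> h.py <<'E'
def look(k,z,fn=None,n=3):
    s,f=wrist(fn); print('t',s['t'],np.round(s['eef_pos'],4),'yaw',s['ee_rot'][2])
    for b in models.boxes_of(k,'wrist')[:n]:
        e=b['extent'];print(k,round(b['confidence'],2),np.round(e,1),np.round(ray(f,e[0],e[1],z),4))
    return s,f
E
python3 - <<'E'
from h import *
s,f=look('dish',.02,'w3.png')
print(f['fx'], proj(f,[.4402,-.108,.025]))
f=imaging.grab_frame('top')
for b in models.boxes_of('jar','top')[:2]: e=b['extent'];print(e,ray(f,e[0],e[1],.07))
E
```

```text
t 11.8 [ 0.4387 -0.1075  0.1832] yaw -1.5717159414358433
dish 0.63 [319.1 187.2  36.5  38.3] [ 0.4374 -0.1087  0.02  ]
325.03614870072977 (np.float64(316.0713867171553), np.float64(188.99681666061332))
[288.1, 207.0, 19.4, 17.6] [0.52372574 0.08754014 0.07      ]
```

View pics/w3.png

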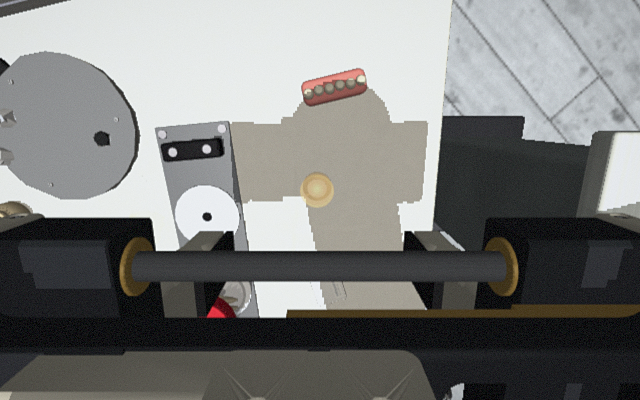

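The dish rim is at (317,190), as the top-camera estimate projects, and the mark 4 dot is at (207,216). I'm coming down over the dish.

Request:
play_rows(travel=[[0, -0.05, 0.6], [0, 0, 1], [0, 0, 1], [0, 0, 1], [0, 0, 1], [0, 0, 1], [0, 0, 0.6], [0, 0, 0]], twist=[0, 0, 0, 0, 0, 0, 0, 0])

```text
t: 13.0
eef_pos: [0.4404, -0.1063, 0.0269]
ee_rot: [3.139, -0.001, -1.57]
force: [0.1, 0.2, -0.6]
width: 0.0875
gripper_force: 0.0
```

Request:
play_rows(travel=[[0.03, 0, 0.2], [0, 0, 0]], twist=[0, 0])

```text
t: 13.25
eef_pos: [0.4411, -0.1072, 0.0233]
ee_rot: [-3.141, 0.0, -1.57]
force: [-0.2, -0.4, -0.2]
width: 0.0877
gripper_force: 0.0
```

Request:
play_rows(travel=[[0, 0, 0], [0, 0, 0], [0, 0, 0], [0, 0, 0], [0, 0, 0], [0, 0, 0], [0, 0, 0]], twist=[0, 0, 0, 0, 0, 0, 0], fingers=0.15, newtons=12)

```text
t: 14.12
eef_pos: [0.4407, -0.1074, 0.023]
ee_rot: [3.141, -0.0, -1.57]
force: [-0.2, 0.2, -0.4]
width: 0.0296
gripper_force: 12.0
```

Request:
play_rows(travel=[[0, 0, -0.6], [0, 0, -1], [0, 0, -1], [0, 0, -1], [-0.4, -0.13, -0.2], [-1, -0.3, 0], [-1, -0.31, 0], [-1, -0.31, 0]], twist=[0, 0, 0, 0, 0, 0, 0, 0])

```text
t: 15.12
eef_pos: [0.4668, -0.0213, 0.1173]
ee_rot: [3.141, -0.0, -1.57]
force: [-0.9, -0.2, -0.2]
width: 0.0295
gripper_force: 12.0
```

Request:
play_rows(travel=[[-1, -0.31, 0], [-1, -0.31, 0], [-1, -0.31, 0], [-1, -0.31, 0], [-1, -0.31, 0], [-1, -0.31, 0], [-1, -0.31, 0], [-0.6, -0.2, 0]], twist=[0, 0, 0, 0, 0, 0, 0, 0])

```text
t: 16.12
eef_pos: [0.5266, 0.1694, 0.1179]
ee_rot: [-3.142, -0.0, -1.57]
force: [-0.2, 0.6, -0.2]
width: 0.0298
gripper_force: 12.0
```

```bash
python3 - <<'E'
from h import *
s,f=look('mark_1',.005,'w4.png',6); print(s['width'])
E
```

```text
t 16.125 [0.5266 0.1694 0.1179] yaw -1.5695489842266026
mark_1 0.9 [313.7 206.4  84.8  67.4] [0.5297 0.1733 0.005 ]
mark_1 0.86 [292.6  13.2  80.8  26.5] [0.5441 0.0335 0.005 ]
mark_1 0.65 [304.6 102.7  90.8  87.2] [0.5363 0.0934 0.005 ]
0.02975782301661409
```

View pics/w4.png

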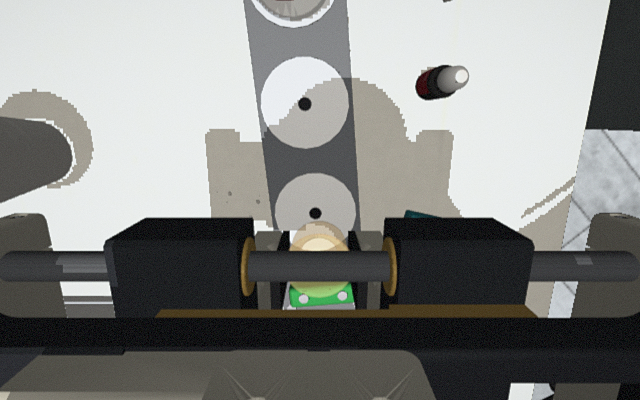

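The dots for mark 1 at (315,213) and mark 2 at (304,104) agree with the estimate (0.530, 0.178). The dish is held and the green block is just beyond it. I'm lowering.

Request:
play_rows(travel=[[-0.2, -0.07, 0], [-0.16, -0.06, 0.5], [0, 0, 1], [0, 0, 1], [0, 0, 0.6], [0, 0, 0.3], [0, 0, 0]], twist=[0, 0, 0, 0, 0, 0, 0])

```text
t: 17.1
eef_pos: [0.5294, 0.1766, 0.0328]
ee_rot: [3.141, -0.0, -1.57]
force: [0.6, -0.9, -0.2]
width: 0.0295
gripper_force: 12.0
```

Request:
play_rows(travel=[[-0.05, 0, 0.1], [0, 0, 0.07], [0, 0, 0]], twist=[0, 0, 0])

```text
t: 17.48
eef_pos: [0.5295, 0.178, 0.029]
ee_rot: [-3.141, 0.0, -1.57]
force: [-0.8, 0.1, -0.1]
width: 0.0296
gripper_force: 12.0
```

Request:
play_rows(travel=[[0, 0, 0], [0, 0, 0], [0, 0, 0], [0, 0, 0], [0, 0, 0], [0, 0, 0]], twist=[0, 0, 0, 0, 0, 0], fingers=1)

```text
t: 18.23
eef_pos: [0.5293, 0.1779, 0.0288]
ee_rot: [3.142, -0.0, -1.57]
force: [0.2, 0.0, -0.0]
width: 0.0837
gripper_force: 0.0
```

Request:
play_rows(travel=[[0, 0, -0.6], [0, 0, -1], [0, 0, -1], [0, 0, -1], [0, 0, -1], [0, 0, -1], [0, 0, -0.7], [0, 0, 0]], twist=[0, 0, 0, 0, 0, 0, 0, 0])

```text
t: 19.23
eef_pos: [0.5301, 0.1784, 0.1888]
ee_rot: [-3.138, 0.002, -1.57]
force: [0.3, -0.1, 0.5]
width: 0.0877
gripper_force: 0.0
```

Request:
play_rows(travel=[[0.5, 0.4, 0], [0.9, 0.8, 0], [0.9, 0.8, 0], [0.9, 0.8, 0], [0.8, 0.7, 0], [0, 0, 0]], twist=[0, 0, 0, 0, 0, 0])

```text
t: 19.98
eef_pos: [0.4398, 0.076, 0.1859]
ee_rot: [3.14, -0.0, -1.571]
force: [-0.4, -0.3, -0.3]
width: 0.0874
gripper_force: 0.0
```

```bash
python3 - <<'E'
from h import *
s,f=look('dropper',.03,'w5.png',3); 
for z in (0.,.04,.058): print(z,proj(f,[.4423,.0766,z]))
cv2.imwrite('pics/w5c.png',cv2.resize(f['pixels'][120:260,220:420,::-1],None,fx=4,fy=4))
E
```

```text
t 19.975 [0.4398 0.076  0.1859] yaw -1.5714887334481293
dropper 0.62 [314.  195.4  21.8  26.1] [0.443 0.081 0.03 ]
0.0 (np.float64(315.0368102971886), np.float64(184.39690020197352))
0.04 (np.float64(314.6353353298374), np.float64(193.20970080412638))
0.058 (np.float64(314.4177167210411), np.float64(197.98665967479536))
```

View pics/w5c.png

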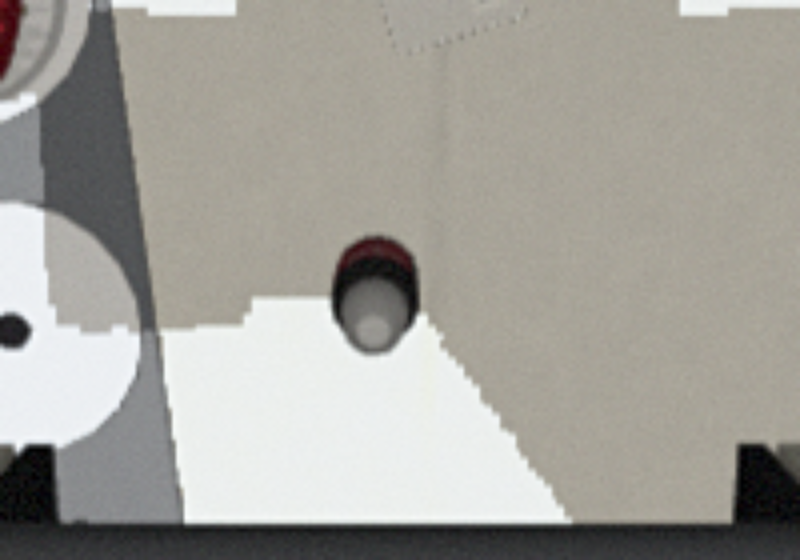

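The dropper's cap top is at about (313,202), which puts the bottle at (0.443, 0.080). I'm coming down over it.

Request:
play_rows(travel=[[-0.16, -0.13, 0], [0, 0, 0.8], [0, 0, 1], [0, 0, 1], [0, 0, 1], [0, 0, 1], [0, 0, 0.9], [0, 0, 0.6]], twist=[0, 0, 0, 0, 0, 0, 0, 0])

```text
t: 21.08
eef_pos: [0.4453, 0.0822, 0.0273]
ee_rot: [3.14, -0.001, -1.57]
force: [0.9, -0.1, 0.7]
width: 0.0876
gripper_force: 0.0
```

Request:
play_rows(travel=[[0, 0, 0], [0, 0, 0], [0, 0, 0], [0, 0, 0], [0, 0, 0], [0, 0, 0], [0, 0, 0], [0, 0, 0]], twist=[0, 0, 0, 0, 0, 0, 0, 0], fingers=0.1, newtons=12)

```text
t: 22.08
eef_pos: [0.4452, 0.0819, 0.0288]
ee_rot: [3.142, -0.0, -1.57]
force: [-1.2, 0.2, 1.6]
width: 0.0201
gripper_force: 12.0
```

Request:
play_rows(travel=[[0, 0, -0.5], [0, 0, -0.8], [0, 0, -0.8], [-0.1, -0.6, 0], [-0.1, -0.8, 0], [-0.1, -0.8, 0], [-0.1, -0.8, 0], [-0.1, -0.67, 0]], twist=[0, 0, 0, 0, 0, 0, 0, 0])

```text
t: 23.08
eef_pos: [0.5381, 0.0945, 0.0809]
ee_rot: [3.141, -0.0, -1.571]
force: [0.6, 0.1, 0.1]
width: 0.0206
gripper_force: 12.0
```

```bash
python3 - <<'E'
from h import *
s,f=look('mark_1',.005,'w6.png',5); print(s['width'])
for q in [(.5376,.0936,.005),(.5297,.178,.005),(.5452,.009,.005)]: print(proj(f,q))
E
```

```text
t 23.075 [0.5381 0.0945 0.0809] yaw -1.570534605669656
mark_1 0.98 [114.   50.5 108.6  93.9] [ 0.6623 -0.0104  0.005 ]
mark_1 0.87 [320.6 200.2  96.5  65.1] [0.5359 0.0839 0.005 ]
mark_1 0.82 [316.6 295.3  51.5  27.6] [0.5387 0.1562 0.005 ]
0.02055216734631743
(np.float64(318.04607049661917), np.float64(213.8611307074069))
(np.float64(328.512852026326), np.float64(321.34198929334184))
(np.float64(305.9262581850958), np.float64(84.17521293491181))
```

View pics/w6.png

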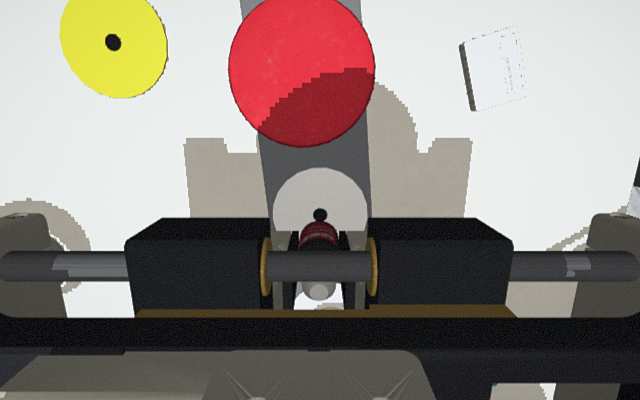

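Mark 2's dot is at (320,214), directly under the held dropper, and the jar stands on mark 3 (cap at 302,75). I'm lowering.

Request:
play_rows(travel=[[0, 0.05, 0.5], [0, 0, 0.7], [0, 0, 0.4], [0, 0, 0.2], [0, 0, 0]], twist=[0, 0, 0, 0, 0])

```text
t: 23.8
eef_pos: [0.5354, 0.0944, 0.0361]
ee_rot: [3.141, -0.0, -1.57]
force: [0.4, -0.2, -0.5]
width: 0.0199
gripper_force: 12.0
```

Request:
play_rows(travel=[[0, -0.03, 0.07], [0, 0, 0]], twist=[0, 0])

```text
t: 24.05
eef_pos: [0.5366, 0.0945, 0.0348]
ee_rot: [-3.141, 0.0, -1.57]
force: [1.3, 0.2, 0.6]
width: 0.0204
gripper_force: 12.0
```

Request:
play_rows(travel=[[0, 0, 0], [0, 0, 0], [0, 0, 0], [0, 0, 0], [0, 0, 0], [0, 0, 0]], twist=[0, 0, 0, 0, 0, 0], fingers=1)

```text
t: 24.8
eef_pos: [0.5364, 0.0944, 0.0345]
ee_rot: [3.142, -0.0, -1.57]
force: [1.4, 0.4, -0.2]
width: 0.075
gripper_force: 0.0
```

Request:
play_rows(travel=[[0, 0, -0.6], [0, 0, -1], [0, 0, -1], [0, 0, -1], [0, 0, -1], [0, 0, -1], [0, 0, -1], [0, 0, -1]], twist=[0, 0, 0, 0, 0, 0, 0, 0])

```text
t: 25.8
eef_pos: [0.5363, 0.0943, 0.2267]
ee_rot: [-3.141, 0.001, -1.57]
force: [1.0, -0.5, -0.0]
width: 0.0876
gripper_force: 0.0
```

Request:
play_rows(travel=[[-0.6, 0.3, 0], [-1, 0.5, 0], [-1, 0.55, 0], [-1, 0.55, 0], [-1, 0.55, 0], [-1, 0.55, 0], [-1, 0.55, 0], [-1, 0.5, 0]], twist=[0, 0, 0, 0, 0, 0, 0, 0])

```text
t: 26.8
eef_pos: [0.4339, 0.2852, 0.2247]
ee_rot: [3.141, -0.0, -1.57]
force: [0.5, -0.2, 1.4]
width: 0.0879
gripper_force: 0.0
```

Request:
play_rows(travel=[[-0.5, 0.2, 0], [0, 0, 0]], twist=[0, 0])

```text
t: 27.05
eef_pos: [0.4295, 0.2974, 0.2245]
ee_rot: [3.141, -0.0, -1.569]
force: [-0.8, 0.3, 0.7]
width: 0.0877
gripper_force: 0.0
```

```bash
python3 - <<'E'
from h import *
s,f=look('bottle',.05,'w7.png',5)
for z in (0.,.065,.102): print(z,proj(f,[.430,.30,z]))
E
```

```text
t 27.05 [0.4295 0.2974 0.2245] yaw -1.5687811174420665
bottle 0.88 [369.1 239.1  31.5  25.1] [0.3766 0.3529 0.05  ]
0.0 (np.float64(317.3472430052325), np.float64(179.29937715694894))
0.065 (np.float64(317.1271446856506), np.float64(191.93752383106582))
0.102 (np.float64(316.9560079109455), np.float64(201.76427609417155))
```

View pics/w7.png

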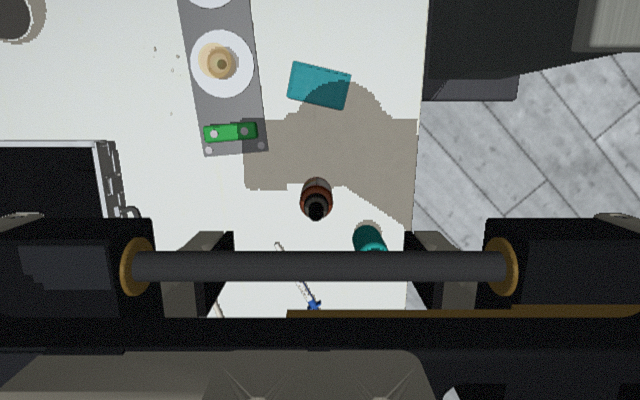

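The amber bottle shows at about (316,200) and the turquoise look-alike at (370,238). I'm zooming in for the exact position.

```bash
python3 - <<'E'
from h import *
s,f=wrist()
cv2.imwrite('pics/w7c.png',cv2.resize(f['pixels'][160:260,260:420,::-1],None,fx=5,fy=5,interpolation=2))
for y in (.30,.306,.312): print(y,[np.round(proj(f,[.4305,y+d,z]),1) for z,d in ((0,-.0165),(.065,-.0165),(.102,0))])
E
```

```text
0.3 [array([317.2, 165.7]), array([317. , 175.6]), array([316.8, 202.9])]
0.306 [array([317.2, 171. ]), array([317., 182.]), array([316.8, 209.8])]
0.312 [array([317.2, 176.2]), array([317. , 188.3]), array([316.8, 216.7])]
```

View pics/w7c.png

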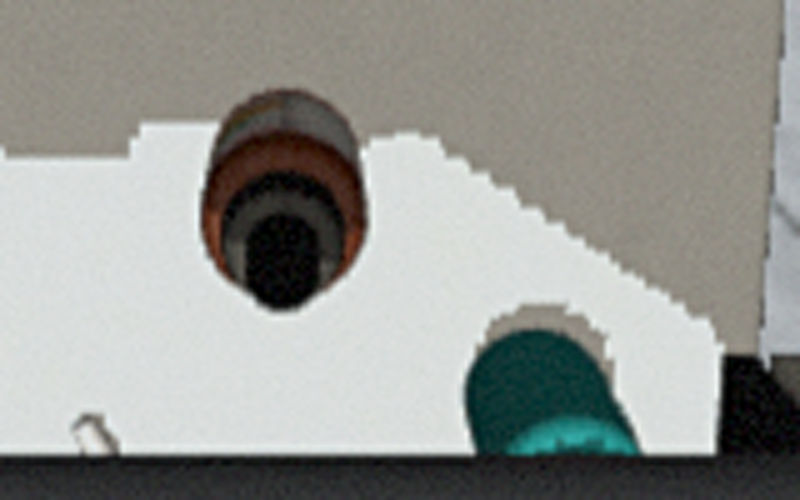

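The base edge (row 178), the shoulder (186) and the dropper tip (215) all give the bottle at (0.4305, 0.311). The look-alike is about 78 mm away and clear of the fingers.

Request:
play_rows(travel=[[-0.3, 0, 0], [-0.24, -0.04, 0], [0, 0, 0.5], [0, 0, 0.9], [0, 0, 0.9], [0, 0, 0.9], [0, 0, 0.5], [0, 0, 0]], twist=[0, 0, 0, 0, 0, 0, 0, 0])

```text
t: 28.2
eef_pos: [0.4307, 0.3098, 0.131]
ee_rot: [3.14, -0.002, -1.57]
force: [-0.9, 0.6, 0.6]
width: 0.0874
gripper_force: 0.0
```

Request:
play_rows(travel=[[-0.05, 0, 0.5], [0, 0, 0.8], [0, 0, 0.8], [0, 0, 0.5], [0, 0, 0.15], [0, 0, 0]], twist=[0, 0, 0, 0, 0, 0])

```text
t: 28.95
eef_pos: [0.4312, 0.3118, 0.0635]
ee_rot: [-3.141, 0.0, -1.57]
force: [-0.2, 1.3, 0.7]
width: 0.0877
gripper_force: 0.0
```

Request:
play_rows(travel=[[0, 0, 0], [0, 0, 0], [0, 0, 0], [0, 0, 0], [0, 0, 0], [0, 0, 0], [0, 0, 0]], twist=[0, 0, 0, 0, 0, 0, 0], fingers=0.2, newtons=15)

```text
t: 29.82
eef_pos: [0.4311, 0.3117, 0.0633]
ee_rot: [-3.141, 0.0, -1.57]
force: [-0.0, -0.3, 0.2]
width: 0.0319
gripper_force: 15.0
```

Request:
play_rows(travel=[[0, 0, -0.5], [0, 0, -0.9], [0, 0, -0.9], [0, 0, -0.9], [0, 0, -0.9], [0.4, -0.12, 0], [0.9, -0.28, 0], [0.9, -0.28, 0]], twist=[0, 0, 0, 0, 0, 0, 0, 0])

```text
t: 30.82
eef_pos: [0.4477, 0.2552, 0.1652]
ee_rot: [3.141, -0.001, -1.57]
force: [0.0, -0.1, -0.6]
width: 0.0316
gripper_force: 15.0
```

Request:
play_rows(travel=[[0.9, -0.28, 0], [0.9, -0.28, 0], [0.9, -0.28, 0], [0.9, -0.28, 0], [0.9, -0.28, 0], [0.9, -0.28, 0], [0.9, -0.28, 0], [0.9, -0.28, 0]], twist=[0, 0, 0, 0, 0, 0, 0, 0])

```text
t: 31.82
eef_pos: [0.5036, 0.0752, 0.1651]
ee_rot: [3.14, -0.0, -1.571]
force: [-0.3, 1.1, -0.7]
width: 0.032
gripper_force: 15.0
```

Request:
play_rows(travel=[[0.9, -0.28, 0], [0.9, -0.28, 0], [0.9, -0.28, 0], [0.9, -0.28, 0], [0.9, -0.28, 0], [0.9, -0.28, 0], [0, 0, 0]], twist=[0, 0, 0, 0, 0, 0, 0])

```text
t: 32.7
eef_pos: [0.5456, -0.0599, 0.1649]
ee_rot: [3.14, -0.0, -1.573]
force: [-0.2, 0.3, -1.2]
width: 0.0318
gripper_force: 15.0
```

```bash
python3 - <<'E'
from h import *
s,f=look('mark_4',.005,'w8.png',5); print(s['width']); print(proj(f,[.5527,-.0757,.005]))
E
```

```text
t 32.7 [ 0.5456 -0.0599  0.1649] yaw -1.5726356030062794
mark_4 0.84 [310.4 170.6  66.3  63.6] [ 0.552  -0.0776  0.005 ]
mark_4 0.56 [196.1 211.6  56.6  16.3] [ 0.6617 -0.0383  0.005 ]
0.03176450373259653
(np.float64(309.6694874007364), np.float64(172.63257786205233))
```

View pics/w8.png

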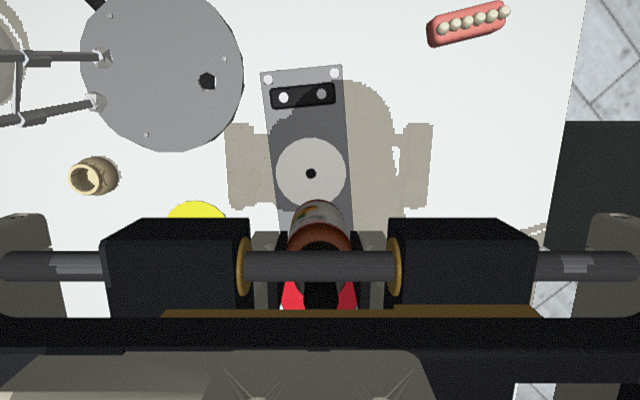

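Mark 4's dot is at (311,173), matching the estimate. The round base and dome beyond the strip could be a lamp, so I'll check the clearance in the scene view first.

```bash
python3 -c "
from h import *
save('scene','s2.png')"
```

```text
(no output)
```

View pics/s2.png

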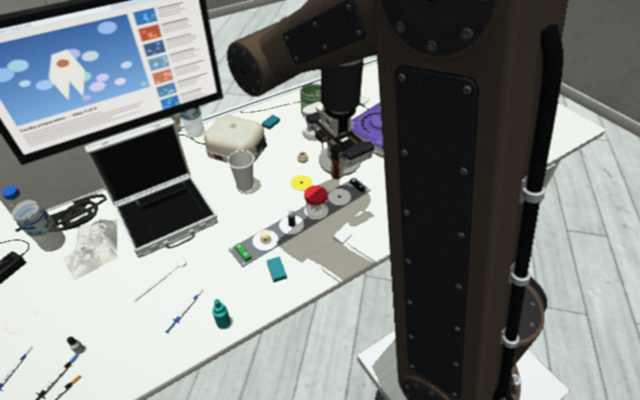

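Dish, dropper and jar stand on their marks (265,237; 291,218; 316,195). The lamp-like thing is hidden behind the arm, so I'll look at it in the first scene picture.

```bash
python3 -c "
import cv2
a=cv2.imread('pics/scene1.png')[0:240,250:450]; b=cv2.imread('pics/top1.png')[60:220,300:430]
a=cv2.resize(a,(400,480)); b=cv2.resize(b,(390,480)); cv2.imwrite('pics/lamp.png',cv2.hconcat([a,b]))"
```

```text
(no output)
```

View pics/lamp.png

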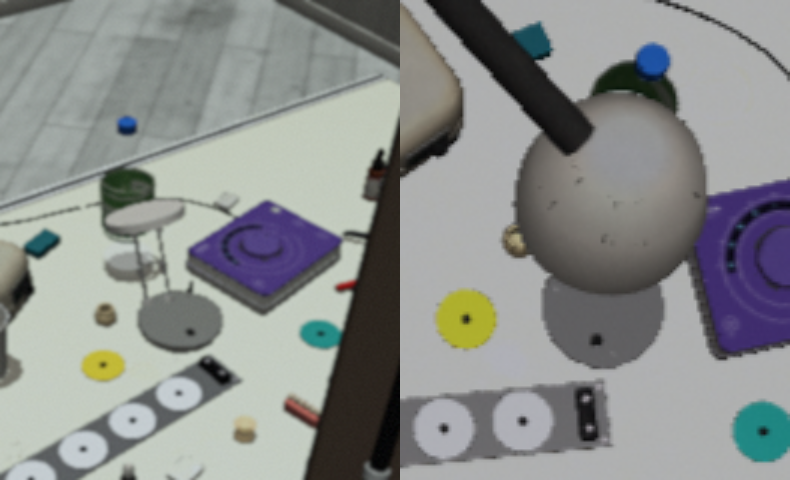

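```bash
python3 -c "
from h import *
t=imaging.grab_frame('top'); s=imaging.grab_frame('scene')
for z in (.2,.3,.4,.5,.6,.7,.8): X=ray(t,300+605/3,60+195/3,z); print(z,np.round(X,3),np.round(proj(s,X)))
for z in (.1,.15,.2,.25): X=ray(s,250+145/2,215/2,z); print('stand',z,np.round(X,3),np.round(proj(t,X)))
"
```

```text
0.2 [ 0.738 -0.519  0.2  ] [422.  64.]
0.3 [ 0.707 -0.469  0.3  ] [423.  42.]
0.4 [ 0.676 -0.419  0.4  ] [423.  16.]
0.5 [ 0.645 -0.37   0.5  ] [424. -16.]
0.6 [ 0.614 -0.32   0.6  ] [425. -54.]
0.7 [ 0.583 -0.27   0.7  ] [ 426. -103.]
0.8 [ 0.552 -0.22   0.8  ] [ 428. -167.]
stand 0.1 [ 0.83 -0.2   0.1 ] [381. 106.]
stand 0.15 [ 0.77 -0.16  0.15] [371. 120.]
stand 0.2 [ 0.71 -0.12  0.2 ] [360. 135.]
stand 0.25 [ 0.649 -0.079  0.25 ] [348. 152.]
```

```bash
python3 -c "
from h import *
f=save('top','top2.png'); s=imaging.grab_frame('scene')
cv2.imwrite('pics/t2c.png',cv2.resize(f['pixels'][60:240,240:460,::-1],None,fx=3,fy=3))
print(arm.get_state()['q'])
for z in (.15,.2,.3,.4,.5,.6): X=ray(f,368,125,z); print(z,np.round(X,3),np.round(proj(s,X)))"
```

```text
[ 2.51320415e-01  2.20168546e-01 -3.77788943e-01 -8.42601416e-05
 -9.72793204e-01 -2.49943303e-01]
0.15 [ 0.755 -0.15   0.15 ] [322. 111.]
0.2 [ 0.739 -0.142  0.2  ] [323. 100.]
0.3 [ 0.708 -0.127  0.3  ] [325.  75.]
0.4 [ 0.677 -0.111  0.4  ] [328.  45.]
0.5 [ 0.646 -0.096  0.5  ] [331.  10.]
0.6 [ 0.614 -0.081  0.6  ] [334. -34.]
```

View pics/t2c.png

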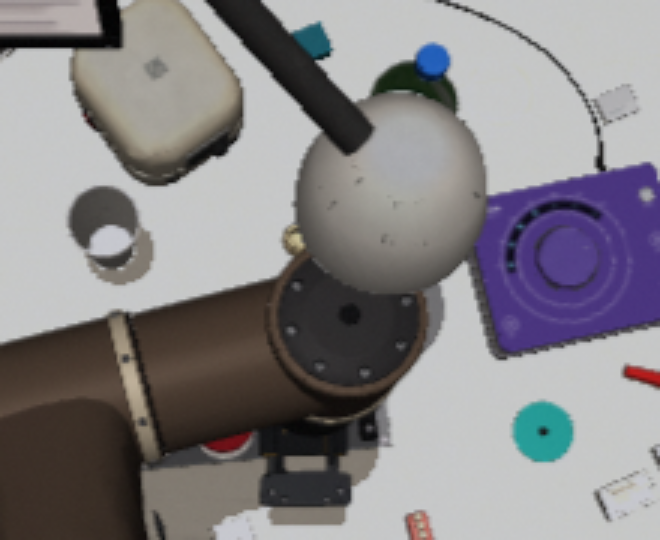

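The dome is an overhead lamp well above the wrist, so going down moves away from it. I'll place the bottle now and keep the retreat low.

Request:
play_rows(travel=[[0.3, -0.13, 0], [0.34, -0.13, 0], [0, 0, 0.5], [0, 0, 0.9], [0, 0, 0.9], [0, 0, 0.8], [0, 0, 0.5], [0, 0, 0]], twist=[0, 0, 0, 0, 0, 0, 0, 0])

```text
t: 34.05
eef_pos: [0.552, -0.0745, 0.0746]
ee_rot: [3.139, -0.0, -1.571]
force: [0.9, -0.2, -0.7]
width: 0.0317
gripper_force: 15.0
```

Request:
play_rows(travel=[[0.05, 0, 0.1], [0, 0, 0.08], [0, 0, 0.05], [0, 0, 0]], twist=[0, 0, 0, 0])

```text
t: 34.55
eef_pos: [0.5528, -0.0755, 0.0702]
ee_rot: [-3.141, 0.0, -1.57]
force: [-0.3, -0.2, -1.5]
width: 0.0316
gripper_force: 15.0
```

Request:
play_rows(travel=[[0, 0, 0], [0, 0, 0], [0, 0, 0], [0, 0, 0], [0, 0, 0], [0, 0, 0]], twist=[0, 0, 0, 0, 0, 0], fingers=1)

```text
t: 35.3
eef_pos: [0.5528, -0.0756, 0.0701]
ee_rot: [-3.142, 0.0, -1.57]
force: [0.6, -1.1, -0.3]
width: 0.0845
gripper_force: 0.0
```

Request:
play_rows(travel=[[0, 0, -0.5], [0, 0, -0.9], [0, 0, -0.9], [0, 0, -0.9], [0, 0, -0.9], [0, 0, 0]], twist=[0, 0, 0, 0, 0, 0])

```text
t: 36.05
eef_pos: [0.554, -0.0755, 0.1754]
ee_rot: [-3.137, 0.0, -1.57]
force: [0.5, -0.5, -1.1]
width: 0.0875
gripper_force: 0.0
```

Request:
play_rows(travel=[[0.5, 0.5, 0], [0.9, 0.7, 0], [0.9, 0.7, 0], [0.9, 0.7, 0], [0.9, 0.7, 0], [0.9, 0.7, 0], [0.9, 0.7, 0], [0, 0, 0]], twist=[0, 0, 0, 0, 0, 0, 0, 0])

```text
t: 37.05
eef_pos: [0.433, -0.2243, 0.172]
ee_rot: [3.14, 0.0, -1.573]
force: [0.8, 0.3, 0.3]
width: 0.0877
gripper_force: 0.0
```

```bash
python3 - <<'E'
from h import *
M=[(.5299,.178),(.5372,.0936),(.545,.009),(.5525,-.0757)]
for n in ['top','scene']:
    f=save(n,n+'3.png')
    for k,z,m in [('dish',.02,0),('dropper',.034,1),('jar',.075 if n=='top' else .04,2),('bottle',.055,3)]:
        for b in models.silhouettes(k,n)[:3]:
            e=b['extent'];print(n,k,round(b['confidence'],2),np.round(e,1),np.round(ray(f,e[0],e[1],z)[:2]-M[m],4))
E
```

```text
top dish 0.64 [260.2 209.2  14.7   8.3] [-0.0075  0.0002]
top dish 0.58 [362.9 192.1   4.9  10.6] [ 0.0453 -0.3266]
top dropper 0.56 [288.8 205.3   6.6   1. ] [-0.0044 -0.0064]
top jar 0.49 [312.2 195.7  14.5  12.6] [0.0124 0.0049]
scene dish 0.73 [264.4 236.9  12.   15.7] [-0.0047  0.0029]
scene dish 0.23 [315.6 202.2  25.1  34.4] [ 0.0266 -0.1754]
scene dropper 0.43 [289.9 217.7   5.8  13.3] [-0.002  0.004]
scene jar 0.77 [314.6 201.1  24.9  30.1] [0.0007 0.0038]
scene bottle 0.87 [222.9 313.9  18.2  28.7] [-0.1918  0.4421]
scene bottle 0.77 [341.  186.1   9.3  30.6] [-0.0104  0.0035]
scene bottle 0.62 [243.7 252.5  16.8  19.7] [-0.0689  0.3317]
```

All four stand on the row. I'll compare the reported scene boxes with the ones the models would give on their marks, in place of a picture.

```bash
python3 - <<'E'
from h import *
M=[(.5299,.178),(.5372,.0936),(.545,.009),(.5525,-.0757)]
P={'dish':[(0,.014),(.013,.011),(.025,.016)],'dropper':[(0,.0105),(.04,.0105),(.041,.008),(.058,.008)],'jar':[(0,.028),(.053,.028),(.053,.032),(.07,.032)],'bottle':[(0,.0165),(.065,.0165),(.07,.01),(.102,.006)]}
th=np.linspace(0,6.28,40)
for n in ['scene','top']:
  f=imaging.grab_frame(n)
  for (k,p),m in zip(P.items(),M):
    q=np.array([proj(f,[m[0]+r*np.cos(a),m[1]+r*np.sin(a),.005+z]) for z,r in p for a in th]); lo,hi=q.min(0),q.max(0)
    ex=np.r_[(lo+hi)/2,hi-lo]
    B=models.boxes_of(k,n); B=sorted(B,key=lambda b:np.hypot(*(np.array(b['extent'][:2])-ex[:2])))
    print(n,k,'exp',np.round(ex,1),'got',B and (np.round(B[0]['extent'],1),round(B[0]['confidence'],2)))
E
```

```text
scene dish exp [264.2 235.5  12.4  15. ] got (array([264.3, 235.2,  12.4,  14.3]), 0.7)
scene dropper exp [290.9 216.9   8.5  19.6] got []
scene jar exp [315.9 200.1  23.8  33.4] got (array([314.3, 203.1,  22. ,  30.9]), 0.84)
scene bottle exp [339.7 184.1  12.5  31.7] got (array([341.1, 185.9,  14.5,  28.7]), 0.59)
top dish exp [260.  206.6  10.4  10.2] got (array([260.5, 209.1,  11.3,  10.7]), 0.64)
top dropper exp [286.8 204.2   7.3   8. ] got (array([287.4, 204.9,   1.9,   4.3]), 0.49)
top jar exp [313.9 200.1  21.   21.7] got (array([312.9, 192. ,  10.4,   5.4]), 0.38)
top bottle exp [340.8 198.5  12.1  13. ] got (array([198.8, 258.4,  12.7,   8.9]), 0.7)
```

The boxes fit to within 1–3 px (about 2.7 mm per px), and the arm is clear. I'm handing in.

```bash
python3 -c "
from station import arm
print(arm.job_done())"
```

```text
the job is handed in; nothing more can be done
None
```

I set the dish, dropper bottle, jar and amber bottle on the marks in that order from the green block to the black block, and handed the job in at about 37 s; no verdict came back, but the final camera check puts each roughly within 10 mm of its mark.

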